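# Set the vegetable slicer to its third notch and put the food holder on

## Robot

A 6-joint arm with a two-finger parallel gripper is mounted at the origin on a cart in front of the work surface, level with it; the furniture and walls round the work are solid. World frame = base frame: x ahead of the robot, y to its left, z up, the work surface at z = 0. Lengths are in mm, angles in rad, forces in N, time in s.
With the tool pointing down it reaches from about 350 to 975 mm from the base axis. Payload 7.1 kg.
Tool frame: the origin (TCP) lies at the very end of the fingers, on their centre line; the grasp point (between the pads) lies 19 mm behind it; z points along the fingers, y is the line along which they close (so a half turn about z gives the same grasp; the last joint's range is limited). The gripper opens to 88 mm and grips with 3 to 60 N. Pads are 20 mm wide; open, the fingers measure 115 mm over their backs; the gripper's body (75 mm by 178 mm) begins 61 mm behind the grasp point.
Start: joints at [-1.252, 0.423, 1.63, -0, 1.089, -0.019], TCP at [207.15, -589.656, 222.675] pointing down, gripper open.
Joint ranges: [-3, 3], [-0.9, 2.11], [0.09, 2.58], [-1.31, 4.45], [0.11, 2.69], [-2.54, 2.54]. Speed limits (rad/s): [2.39, 2.39, 3.01, 3.14, 3.14, 3.14].

## Interface

Orientations are given as a rotation vector (axis times angle).
In Python, from workcell import * gives the robot as it stands.
- The arm moves only by the tool step_arm, never from a script. Its argument "deltas" is a list of rows, each a list of 3 entries, a list of its own where there are three numbers: the shift along the tool's x, y, z in units of 300 mm (1.0 is 300 mm), then the turn, a rotation vector about the tool's x, y, z in units of 1.5 rad (1.0 is 1.5 rad), then the gripper command: -1 is shut, 1 is fully open, values between are in proportion. In form: [[[dx, dy, dz], [rx, ry, rz], gripper], ...]. A call has 1 to 20 rows; each row is the pose to reach, as a shift and turn from the pose commanded when the call began, along the tool's axes at that moment; what a row does not reach only later rows make up. A row lasts 1/12 s, in which the tool goes at most 41.7 mm and 7.16 degrees, less where a joint would pass 70% of its speed; a pose out of reach is approached as far as the arm can. A call with a number of a shift or a turn outside -1 to 1 is refused whole. A call with a gripper value outside its range is refused whole. The fingers move at their own pace and stop on an object; the grip force is fixed at half the most. Time passes only in rows, so rows that repeat a pose let the fingers close. It gives the time, the measured TCP pose, the force, the opening and the grip force at its end, in the units of the state.
- get_obs(): the state, without advancing time (a new reading comes with each control period).
- get_image(name): name is "scene" or "top" or "wrist"; returns a dict with "pixels" (384x512x3 uint8, red, green, blue), "fx", "fy", "cx", "cy" (pixels), "dist_coeffs" ([k1, k2, p1, p2, k3] as OpenCV has them; the pictures are not rectified), "T" (4x4, takes a point from camera to world coordinates). Camera axes: x right, y down, z forward; pixel columns grow to the right and rows downward; lengths in mm; the calibration is good to about 2 mm. A picture is of the moment at which its call begins. There is no depth.
- close_job(): hands the job in; it is judged then, once.
The state is a dict: "t": time; "qpos": joint angles; "qvel": joint speeds; "joint_torque": joint torques, N m; "ee_pos": TCP position; "orientation": TCP orientation; "ft_force": force on the tool from outside, world axes, zero at the start; "moment": the same for the moment, N m; "width": finger opening in mm; "grasp_force": force on a finger pad.
Only numpy, scipy, OpenCV 4.12 (cv2) and the standard library are available. Lean on these libraries where they do the work, as an engineer would, in place of code of your own. Each camera call takes 0.05 s, during which the arm holds its last target. There are 200 camera calls.

## Task

Get the vegetable slicer ready for thick slices: lift its black spring-loaded thickness knob out of the lock notch, carry it along the slot towards the loop handle to the third working notch after the lock, and let it drop fully home there (feel for it: the hidden notches are not exactly at their scale marks). Also set the white food holder upright and squarely on the slicer's two rails, over the entry half of the runway (away from the loop handle), its ribs down between the rails. Let go of both and leave the tin, the lemon and the spice jar alone.

Things in the scene. Friction and masses are not known exactly. Their poses are not given: they have to be found in the camera images.
- slicer: Flat vegetable slicer: white frame on a clear catch box, fixed. Origin on the worktop under the middle of the bed; x runs along the runway towards the loop handle (ends at +192 mm), entry half at -x, z up. Two side rails along x from -140 to +140 mm, at y -50 and +50, 12 wide, tops at z 68 mm. The thickness slide is in a housing on the +y side: x +1 to +137, y 56 to 97, top z 66 mm.
- slide_mark_3 (a point): The third working mark of the scale, on the line of the slot, x 86, y 75, z 66 mm in the slicer's frame; same axes as the slicer. All marks: lock x 30; working 50, 68, 86, 104 mm. Notches 7.6 mm wide, flat lands between. The lock notch is at its mark; the four working notches are in a hidden strip, shifted together along x by up to 5 mm either way (unseen, differs each time): feel for them.
- runway_entry (a point): Middle of the entry half of the runway, level with the rail tops: x -75, y 0, z 68 mm in the slicer's frame; same axes as the slicer. The rails' inner faces are at y -44 and +44 mm from here; the steel runway lies 10 mm below (it sinks 2 mm more for each notch of the slide).
- knob_grip (a point): Middle of the black knob, a rounded block 18 mm along the slicer's x, 22 along y, 22 high, same axes as the slicer. Starts seated in the lock notch at x 30, y 75, z 87 mm. A spring pulls it down with 3.5 N, plus 0.25 N per mm lifted. 9 mm of lift clears the lands; 14 mm is its limit. Over a land it rests 9 mm high; in a notch it is again at z 87.
- carriage_top (a point): Top of the grey carriage under the knob: x 30, y 75, z 72 mm in the slicer's frame at the start, 3.5 mm below the seated knob; 46 x 25 mm; slides along x from 27 to 112 mm and stays where left (1 N friction). The knob's pin is round, 5 mm thick, flat-ended. With the knob let down on a land, a push of 2 N slides it along until it drops into the next notch, whose wall then stops it.
- holder_center (a point): Centre, half-way up (28 mm), of the loose white food holder, 80 x 108 x 56 mm, about 130 g; x along its ribs, z up. Plate 5 mm thick, its underside 8 mm above the bottom of two ribs, which run along x, 70 mm long, 3 thick, outer faces at y -41 and +41 mm. It starts standing on the worktop on its ribs. Seated on the rails (either way round) this point is 88 mm above the worktop.
- holder_knob (a point): Middle of the round black knob on top of the food holder, 32 mm in diameter, 26 mm high, on its upright axis, 15 mm above its centre; grip it here. A low white dome lies below it.
- tin_1: Food tin standing near, 75 mm in diameter, 58 mm high, to be left alone; origin under its centre.
- lemon_1: Lemon lying on the worktop, 78 x 55 x 56 mm, to be left alone; origin under its centre.
- spice_jar_1: Glass spice jar with a red lid, 45 mm in diameter, 106 mm high, to be left alone; origin under its centre.

How it is judged:
By the outcome, as a careful person would: the job done as asked, in the order asked, and still so for the second after the job is handed in, with the robot touching nothing.
It also fails if it takes over 48 s, if anything falls off the work surface, if the arm or the gripper's body presses on something with over 40 N, if the wrist force passes 120 N, or if a joint passes its speed limit or range.

## Working session

There is one attempt and no reset: what is moved stays moved. The work goes in short steps, Python scripts to look and compute and a tool call to move; the robot and the scene stay as the last step left them, time stands still between calls to the robot, and variables do not carry over. Pictures are saved under pics/ and viewed, at most 10 in all, crops included, and the job is handed in when it is done.

Besides the shell and the picture viewer there is one more tool, called after ">>>" by a JSON object that holds its "method" and its "body", one argument or row to a line. step_arm: Moves the arm, as the interface text tells. Its arguments: {"type":"object","properties":{"deltas":{"type":"array","items":{"type":"array"}}},"required":["deltas"]}

```bash
mkdir -p pics; python3 - <<'E'
from workcell import *
import cv2
o=get_obs();print(o)
for n in("scene","top"):
    d=get_image(n);cv2.imwrite(f"pics/{n}0.png",cv2.resize(d["pixels"][:,:,::-1],(800,600),interpolation=cv2.INTER_CUBIC));print(n,d["fx"],d["cx"],d["cy"],d["dist_coeffs"],d["T"])
E
```

```text
{'t': 0.0, 'qpos': array([-1.25197542e+00,  4.23848729e-01,  1.63072242e+00,  1.86859115e-06,
        1.08856089e+00, -1.90010625e-02]), 'qvel': array([-1.63748571e-03, -1.90667566e-05,  6.67110298e-04,  1.57901754e-04,
       -5.29016108e-04, -3.86879669e-04]), 'joint_torque': array([-1.01809292e-03, -5.44624364e+01, -2.73666698e+01,  6.42669504e-02,
        2.28322099e-02, -1.19371466e-04]), 'ee_pos': array([ 206.99171735, -589.12650063,  221.88402312]), 'orientation': array([-3.09538234e+00, -5.27872509e-01,  3.58393099e-04]), 'ft_force': array([-0.46443368, -0.08035815,  0.11056154]), 'moment': array([0.01859087, 0.02777849, 0.00776565]), 'grasp_force': 0.0, 'width': 88.1290817005634}
scene 460.8152916768032 262.27567621527425 197.98775848705117 [-0.12583347  0.          0.          0.          0.        ] [[-7.77447086e-01 -3.98899096e-01  4.86266943e-01 -2.60193976e+02]
 [-6.28926219e-01  4.99550443e-01 -5.95735819e-01  9.68461025e+02]
 [-5.27638713e-03 -7.68979107e-01 -6.39252136e-01  1.13473356e+03]
 [ 0.00000000e+00  0.00000000e+00  0.00000000e+00  1.00000000e+00]]
top 386.9897502240831 262.3271988892378 199.9613435971594 [0.02244735 0.         0.         0.         0.        ] [[-1.88367465e-02 -9.93767365e-01  1.09870840e-01  3.65208144e+02]
 [-9.99761842e-01  1.75103447e-02 -1.30248507e-02  1.69835928e+01]
 [ 1.10197953e-02 -1.10090019e-01 -9.93860529e-01  1.37927747e+03]
 [ 0.00000000e+00  0.00000000e+00  0.00000000e+00  1.00000000e+00]]
```

View pics/top0.png

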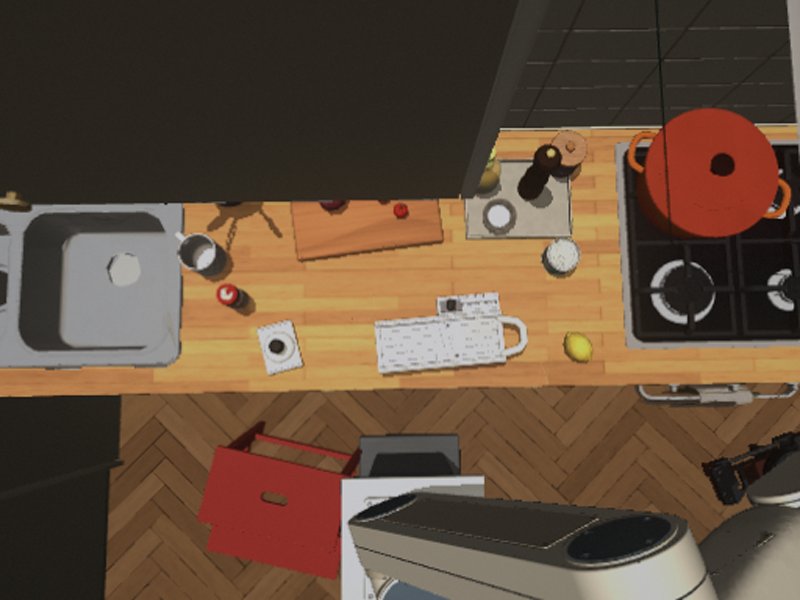

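View pics/scene0.png

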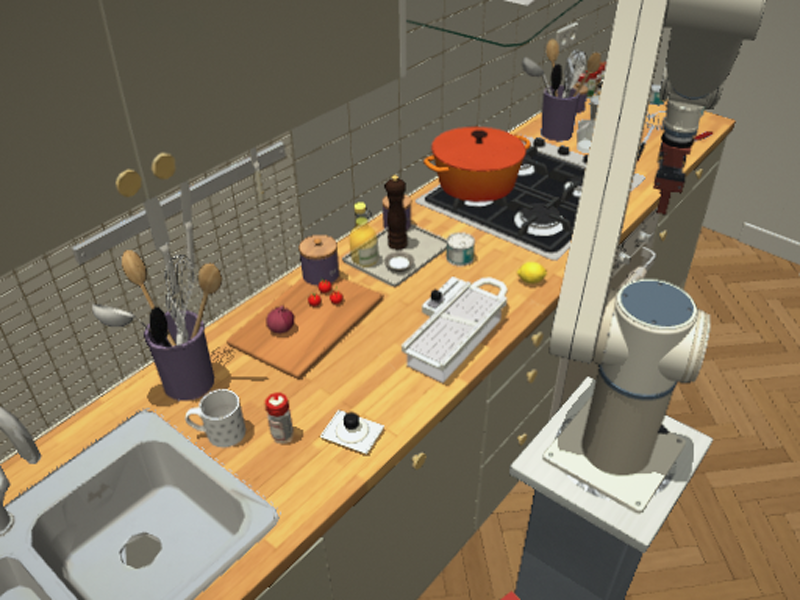

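The top view shows the slicer bed with corners near (376,321), (498,316), (505,362) and (380,373), and its black knob at (451,305). The holder knob is at (277,346). The lemon is at (578,347), the tin at (561,257) and the jar at (229,295).

```bash
cat > h.py <<'E'
from workcell import *
import cv2, numpy as np
def cam(d): return np.array([[d["fx"],0,d["cx"]],[0,d["fy"],d["cy"]],[0,0,1]]),np.array(d["dist_coeffs"],float),np.array(d["T"],float)
def p2w(d,uv,z):
    K,D,T=cam(d);q=cv2.undistortPoints(np.array([[uv]],float),K,D)[0,0]
    r=T[:3,:3]@np.array([q[0],q[1],1]);return T[:3,3]+r*(z-T[2,3])/r[2]
def w2p(d,P):
    K,D,T=cam(d);R=T[:3,:3].T
    return cv2.projectPoints(np.array(P,float).reshape(-1,1,3),cv2.Rodrigues(R)[0],-R@T[:3,3],K,D)[0][:,0]
def crop(d,u,v,w,h,k,name):
    a=d["pixels"][v:v+h,u:u+w,::-1];cv2.imwrite(name,cv2.resize(a,None,fx=k,fy=k,interpolation=cv2.INTER_CUBIC))
E
python3 - <<'E'
from h import *
d=get_image("top")
s=.64
for n,p,z in [("c",(376,321),68),("c",(498,316),68),("c",(505,362),68),("c",(380,373),68),("knob",(451,305),98),("loop end",(526,337),68),("hk",(277,346),56),("hc",(257,327),13),("hc",(290,320),13),("hc",(302,366),13),("hc",(268,374),13),("lemon",(578,347),28),("tin",(561,257),58),("jar",(229,295),106)]:
    print(n,p2w(d,(p[0]*s,p[1]*s),z).round(0))
crop(d,160,180,190,70,4,"pics/topc.png")
E
```

```text
c [493.  74.  68.]
c [ 499. -192.   68.]
c [ 399. -204.   68.]
c [380.  67.  68.]
knob [521. -88.  98.]
loop end [ 452. -252.   68.]
hk [443. 291.  56.]
hc [489. 345.  13.]
hc [504. 271.  13.]
hc [400. 244.  13.]
hc [383. 319.  13.]
lemon [ 430. -375.   28.]
tin [ 629. -339.   58.]
jar [550. 382. 106.]
```

View pics/topc.png

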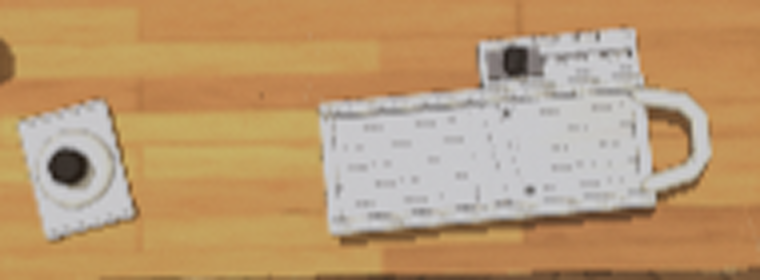

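```bash
cat >> h.py <<'E'
def delta(target=None,a=None,o=None):
    """row (tool axes, units) to bring TCP to target with tool down and tool y=(sin a,-cos a,0)"""
    o=o or get_obs();R=cv2.Rodrigues(np.array(o["orientation"]))[0]
    dp=R.T@(np.array(target)-o["ee_pos"])/300
    y=np.array([np.sin(a),-np.cos(a),0]);z=np.array([0,0,-1.]);Rt=np.c_[np.cross(y,z),y,z]
    return dp.round(4),(cv2.Rodrigues(R.T@Rt)[0].ravel()/1.5).round(4)
E
python3 - <<'E'
from h import *
d=get_image("wrist");K,D,T=cam(d)
o=get_obs();R=cv2.Rodrigues(o["orientation"])[0]
print(R.round(3));print("cam in tool",(R.T@(T[:3,3]-o["ee_pos"])).round(1));print((R.T@T[:3,:3]).round(2),d["fx"])
print(delta((490,-75,260),np.radians(3.5)))
E
```

```text
[[ 0.943  0.331 -0.   ]
 [ 0.331 -0.943  0.001]
 [ 0.    -0.001 -1.   ]]
cam in tool [  80.5    0.3 -162.3]
[[ 0.   -0.96 -0.29]
 [ 1.    0.   -0.  ]
 [ 0.   -0.29  0.96]] 295.5108690483618
(array([ 1.458 , -1.3052, -0.1247]), array([-6.000e-04,  1.000e-04,  1.844e-01]))
```

>>> {"method": "step_arm", "body": {
  "deltas": [
    [[0.73,-0.65,-0.06],[0,0,0],1],
    [[0.73,-0.65,-0.06],[0,0,0],1],
    [[0.73,-0.65,-0.06],[0,0,0],1],
    [[0.73,-0.65,-0.06],[0,0,0],1],
    [[0.73,-0.65,-0.06],[0,0,0],1],
    [[0.73,-0.65,-0.06],[0,0,0],1],
    [[0.73,-0.65,-0.06],[0,0,0],1]
  ]
}}

```text
t: 0.78
ee_pos: [348.6, -333.1, 240.7]
orientation: [3.097, 0.527, 0.0]
ft_force: [0.6, -0.7, 0.1]
width: 87.8
grasp_force: 0.0
```

>>> {"method": "step_arm", "body": {
  "deltas": [
    [[0.73,-0.655,-0.065],[0,0,0.184],1],
    [[0.73,-0.655,-0.065],[0,0,0.184],1],
    [[0.73,-0.655,-0.065],[0,0,0.184],1],
    [[0.73,-0.655,-0.065],[0,0,0.184],1],
    [[0.73,-0.655,-0.065],[0,0,0.184],1],
    [[0.73,-0.655,-0.065],[0,0,0.184],1],
    [[0.73,-0.655,-0.065],[0,0,0.184],1],
    [[0.73,-0.655,-0.065],[0,0,0.184],1],
    [[0.73,-0.655,-0.065],[0,0,0.184],1]
  ]
}}

```text
t: 1.53
ee_pos: [491.1, -74.2, 260.3]
orientation: [-3.14, -0.104, -0.002]
ft_force: [0.0, 0.3, 0.7]
width: 87.9
grasp_force: 0.0
```

```bash
python3 - <<'E'
from h import *
o=get_obs();print(o["t"],o["ee_pos"],delta((490,-75,260),np.radians(3.5)))
d=get_image("wrist");cv2.imwrite("pics/w1.png",cv2.resize(d["pixels"][:,:,::-1],(800,600),interpolation=cv2.INTER_CUBIC))
np.save("w1.npy",d,allow_pickle=True)
E
```

```text
1.5333 [491.1018324  -74.20506063 260.30456944] (array([-0.0038,  0.0024,  0.001 ]), array([-0.0002, -0.0007,  0.0033]))
```

View pics/w1.png

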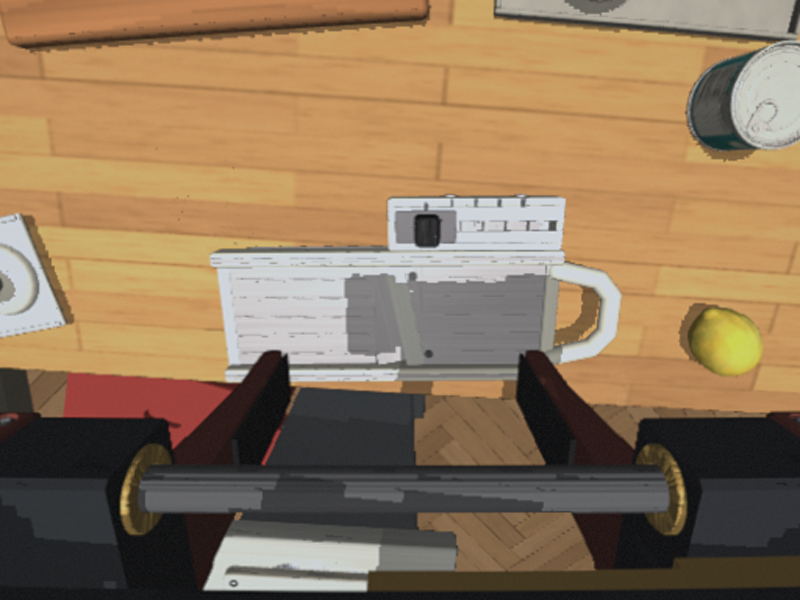

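The wrist view shows the +y rail from (211,253) to (562,251), the housing's far corners at (388,198) and (564,197), and the slide knob near (427,230). I'll enlarge the housing.

```bash
python3 - <<'E'
from h import *
d=np.load("w1.npy",allow_pickle=True).item()
crop(d,130,118,240,60,10/3,"pics/w1c.png")
E
```

```text
(no output)
```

View pics/w1c.png

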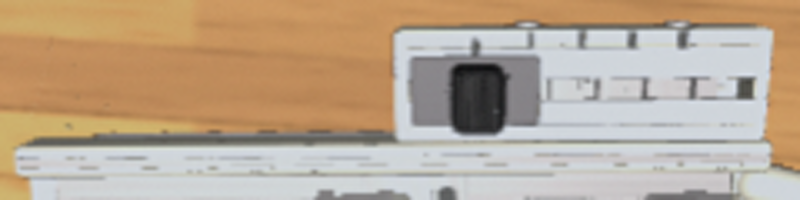

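```bash
cat >> h.py <<'E'
from scipy.optimize import least_squares
def S2w(s,P):
    x,y,a=s;X=np.array([np.sin(a),-np.cos(a)]);Y=np.array([np.cos(a),np.sin(a)])
    P=np.atleast_2d(P);return np.c_[np.array([x,y])+P[:,:1]*X+P[:,1:2]*Y,P[:,2]]
def fit(d,P,uv,s0):
    r=least_squares(lambda s:(w2p(d,S2w(s,P))-uv).ravel(),s0,x_scale=[1,1,.01],loss="soft_l1");return r.x,r.fun.reshape(-1,2)
E
python3 - <<'E'
from h import *
d=np.load("w1.npy",allow_pickle=True).item()
P=np.array([(-140,56,68),(-140,44,68),(140,44,68),(140,56,68),(1,97,66),(137,97,66),(7,87.5,72),(53,87.5,72),(7,62.5,72),(53,62.5,72)],float)
c=np.array([(16,146),(18,172),(770,168),(770,145),(394,29),(771,28),(411,57),(540,56),(411,124),(540,124)],float)
s,r=fit(d,P,np.array([130,118])+.3*c,[445,-62,.06])
print(s,np.degrees(s[2]));print(r.round(1).tolist())
np.save("s.npy",s)
k=S2w(s,[(30,75,98),(-75,0,68),(77,75,0),(30,75,76)]);print(k)
print("knob top corners crop",((w2p(d,S2w(s,[(21,64,98),(39,64,98),(21,86,98),(39,86,98)]))-[130,118])/.3).round(0).tolist())
o=get_obs();print(delta((k[0,0],k[0,1],120),s[2]),delta((k[0,0],k[0,1],75.5),s[2]))
E
```

```text
[ 4.48031546e+02 -6.44989419e+01  6.95819652e-02] 3.9867529366495207
[[-1.9, -0.6], [-1.4, 1.2], [0.6, 1.8], [1.6, -1.0], [-0.2, -0.5], [1.5, -0.4], [-0.2, -0.3], [0.3, -0.1], [-0.1, 0.8], [-0.3, 0.7]]
[[ 524.93583222  -89.21190919   98.        ]
 [ 442.81710868   10.31956946   68.        ]
 [ 528.20354624 -136.09817632    0.        ]
 [ 524.93583222  -89.21190919   76.        ]]
knob top corners crop [[451.0, 135.0], [506.0, 135.0], [452.0, 69.0], [507.0, 69.0]]
(array([0.1132, 0.0526, 0.4665]), array([ 0.0001,  0.0001, -0.0029])) (array([0.1132, 0.0526, 0.6149]), array([ 0.0001,  0.0001, -0.0029]))
```

>>> {"method": "step_arm", "body": {
  "deltas": [
    [[0.113,0.053,0.3],[0,0,-0.003],0.0],
    [[0.113,0.053,0.47],[0,0,-0.003],0.0],
    [[0.113,0.053,0.47],[0,0,-0.003],0.0],
    [[0.113,0.053,0.47],[0,0,-0.003],0.0],
    [[0.113,0.053,0.55],[0,0,-0.003],0.0],
    [[0.113,0.053,0.6],[0,0,-0.003],0.0],
    [[0.113,0.053,0.613],[0,0,-0.003],0.0],
    [[0.113,0.053,0.613],[0,0,-0.003],0.0],
    [[0.113,0.053,0.613],[0,0,-0.003],0.0]
  ]
}}

```text
t: 2.33
ee_pos: [524.4, -91.6, 76.7]
orientation: [3.14, 0.103, 0.0]
ft_force: [0.2, 0.4, 1.0]
width: 44.1
grasp_force: 0.0
```

```bash
python3 - <<'E'
from h import *
s=np.load("s.npy");k=S2w(s,[(30,75,75.5)])[0]
o=get_obs();print(o["ee_pos"],o["ft_force"],o["width"],delta(k,s[2]))
d=get_image("wrist");cv2.imwrite("pics/w2.png",cv2.resize(d["pixels"][:,:,::-1],(800,600),interpolation=cv2.INTER_CUBIC))
E
```

```text
[524.43433692 -91.58469539  76.68068233] [0.15894122 0.41370748 1.02858965] 44.06360482927059 (array([ 0.0022, -0.0078,  0.0039]), array([ 0.0001, -0.0002, -0.0028]))
```

View pics/w2.png

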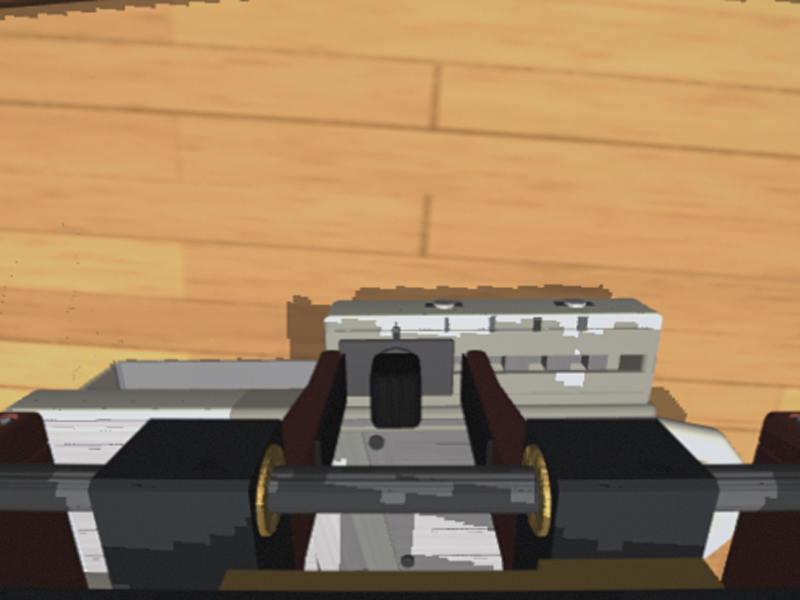

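The knob sits between the fingers, centred about 9 px (2–3 mm) left of the finger centre line. I'll correct that and close.

>>> {"method": "step_arm", "body": {
  "deltas": [
    [[0.002,-0.008,0.003],[0,0,0],0.0],
    [[0.002,-0.008,0.003],[0,0,0],-0.5],
    [[0.002,-0.008,0.003],[0,0,0],-1],
    [[0.002,-0.008,0.003],[0,0,0],-1],
    [[0.002,-0.008,0.003],[0,0,0],-1],
    [[0.002,-0.008,0.003],[0,0,0],-1],
    [[0.002,-0.008,0.003],[0,0,0],-1]
  ]
}}

```text
t: 2.97
ee_pos: [525.0, -88.3, 75.5]
orientation: [3.14, 0.105, 0.001]
ft_force: [-0.3, 0.4, 2.6]
width: 17.8
grasp_force: 30.0
```

>>> {"method": "step_arm", "body": {
  "deltas": [
    [[0,0,-0.012],[0,0,0],-1],
    [[0,0,-0.024],[0,0,0],-1],
    [[0,0,-0.037],[0,0,0],-1],
    [[0,0,-0.037],[0,0,0],-1],
    [[0,0,-0.037],[0,0,0],-1]
  ]
}}

```text
t: 3.38
ee_pos: [524.9, -88.3, 86.4]
orientation: [3.14, 0.104, 0.0]
ft_force: [2.7, 0.1, -8.0]
width: 18.0
grasp_force: 30.0
```

>>> {"method": "step_arm", "body": {
  "deltas": [
    [[0,0.03,-0.037],[0,0,0],-1],
    [[0,0.06,-0.037],[0,0,0],-1],
    [[0,0.09,-0.037],[0,0,0],-1],
    [[0,0.12,-0.037],[0,0,0],-1],
    [[0,0.15,-0.037],[0,0,0],-1],
    [[0,0.157,-0.037],[0,0,0],-1],
    [[0,0.157,-0.037],[0,0,0],-1],
    [[0,0.157,-0.037],[0,0,0],-1]
  ]
}}

```text
t: 4.05
ee_pos: [526.7, -135.5, 96.2]
orientation: [-3.139, -0.103, 0.004]
ft_force: [2.3, -1.5, -27.5]
width: 17.8
grasp_force: 30.0
```

The shift adds to the last commanded pose, so the lift doubled and the knob hit its upper stop at 27 N, which is within limits. I'll ease down, then release it onto the land.

>>> {"method": "step_arm", "body": {
  "deltas": [
    [[0,0,0.01],[0,0,0],-1],
    [[0,0,0.015],[0,0,0],-1],
    [[0,0,0.015],[0,0,0],-0.45],
    [[0,0,0.015],[0,0,0],-0.45],
    [[0,0,0.015],[0,0,0],-0.45],
    [[0,0,0.03],[0,0,0],-0.45],
    [[0,0,0.05],[0,0,0],-0.45],
    [[0,0,0.059],[0,0,0],-0.45],
    [[0,0,0.059],[0,0,0],-0.45]
  ]
}}

```text
t: 4.8
ee_pos: [527.5, -135.1, 79.0]
orientation: [-3.139, -0.104, 0.002]
ft_force: [-0.3, -0.0, 0.1]
width: 24.3
grasp_force: 0.0
```

```bash
python3 - <<'E'
from h import *
s=np.load("s.npy");o=get_obs();X=S2w(s,[(1,0,0),(0,0,0)]);ax=(X[0]-X[1])
print(o["ee_pos"],o["ft_force"],(o["ee_pos"]-X[1])@ax)
d=get_image("wrist");crop(d,190,180,190,110,4,"pics/w3.png")
E
```

```text
[ 527.53773894 -135.13985435   78.96513639] [-0.31832091 -0.04325916  0.11907893] 75.99770621760032
```

View pics/w3.png

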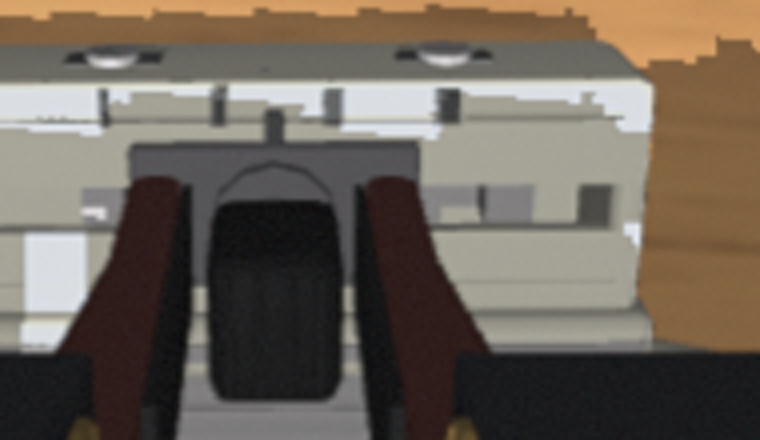

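The carriage pointer is at px 275, midway between the marks for 68 (218) and 86 (332). So the slide is at x≈77 with the knob raised on the land. Next I'll feel forward with the trailing finger.

>>> {"method": "step_arm", "body": {
  "deltas": [
    [[0,0.004,0],[0,0,0],-0.45],
    [[0,0.008,0],[0,0,0],-0.45],
    [[0,0.012,0],[0,0,0],-0.45],
    [[0,0.016,0],[0,0,0],-0.45],
    [[0,0.016,0],[0,0,0],-0.45]
  ]
}}

```text
t: 5.27
ee_pos: [528.5, -140.2, 79.9]
orientation: [3.14, 0.104, 0.0]
ft_force: [0.6, 0.6, 1.0]
width: 23.9
grasp_force: 0.4
```

>>> {"method": "step_arm", "body": {
  "deltas": [
    [[0,0.003,0],[0,0,0],-0.45],
    [[0,0.006,0],[0,0,0],-0.45],
    [[0,0.006,0],[0,0,0],-0.45]
  ]
}}

```text
t: 5.52
ee_pos: [528.5, -141.8, 79.9]
orientation: [-3.14, -0.104, -0.0]
ft_force: [0.6, 3.7, 2.3]
width: 24.1
grasp_force: 1.6
```

>>> {"method": "step_arm", "body": {
  "deltas": [
    [[0,0.003,0],[0,0,0],-0.45],
    [[0,0.006,0],[0,0,0],-0.45],
    [[0,0.006,0],[0,0,0],-0.45]
  ]
}}

```text
t: 5.77
ee_pos: [528.7, -144.0, 79.8]
orientation: [3.139, 0.104, 0.0]
ft_force: [0.3, 2.5, 2.0]
width: 24.2
grasp_force: 0.9
```

>>> {"method": "step_arm", "body": {
  "deltas": [
    [[0,0.003,0],[0,0,0],-0.45],
    [[0,0.006,0],[0,0,0],-0.45],
    [[0,0.006,0],[0,0,0],-0.45]
  ]
}}

```text
t: 6.02
ee_pos: [528.8, -145.7, 79.8]
orientation: [3.14, 0.104, 0.0]
ft_force: [0.2, 3.6, 1.6]
width: 24.0
grasp_force: 1.6
```

>>> {"method": "step_arm", "body": {
  "deltas": [
    [[0,0.002,0],[0,0,0],-0.45],
    [[0,0.004,0],[0,0,0],-0.45],
    [[0,0.004,0],[0,0,0],-0.45]
  ]
}}

```text
t: 6.27
ee_pos: [528.8, -146.7, 79.8]
orientation: [3.14, 0.104, 0.0]
ft_force: [1.5, 4.2, 1.9]
width: 24.1
grasp_force: 1.9
```

>>> {"method": "step_arm", "body": {
  "deltas": [
    [[0,0.002,0],[0,0,0],-0.45],
    [[0,0.004,0],[0,0,0],-0.45],
    [[0,0.004,0],[0,0,0],-0.45]
  ]
}}

```text
t: 6.52
ee_pos: [528.9, -148.2, 79.7]
orientation: [3.139, 0.104, 0.0]
ft_force: [1.5, 2.4, -0.1]
width: 24.2
grasp_force: 1.1
```

>>> {"method": "step_arm", "body": {
  "deltas": [
    [[0,0.002,0],[0,0,0],-0.45],
    [[0,0.004,0],[0,0,0],-0.45],
    [[0,0.004,0],[0,0,0],-0.45]
  ]
}}

```text
t: 6.77
ee_pos: [528.9, -149.3, 79.6]
orientation: [3.14, 0.104, -0.0]
ft_force: [1.1, 2.2, -1.5]
width: 24.3
grasp_force: 1.2
```

>>> {"method": "step_arm", "body": {
  "deltas": [
    [[0,0.002,0],[0,0,0],-0.45],
    [[0,0.004,0],[0,0,0],-0.45],
    [[0,0.004,0],[0,0,0],-0.45]
  ]
}}

```text
t: 7.02
ee_pos: [528.7, -150.6, 79.6]
orientation: [3.14, 0.104, -0.001]
ft_force: [-0.1, -0.4, 0.6]
width: 24.2
grasp_force: 0.0
```

```bash
python3 - <<'E'
from h import *
s=np.load("s.npy");o=get_obs();X=S2w(s,[(1,0,0),(0,0,0)]);ax=(X[0]-X[1])
print(o["ee_pos"],o["ft_force"],(o["ee_pos"]-X[1])@ax)
d=get_image("wrist");crop(d,190,180,190,110,4,"pics/w4.png")
E
```

```text
[ 528.6845503  -150.62517691   79.62552016] [-0.08169932 -0.42580046  0.62578551] 91.52528965884332
```

View pics/w4.png

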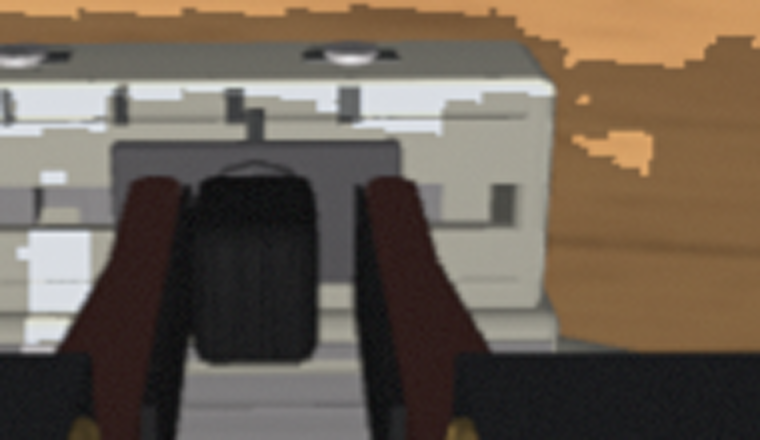

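The knob has dropped: it looks smaller and sits higher in the picture, and the push force is now zero. The pointer at px 257 reads x≈89.5. I'll confirm by pushing against the notch wall.

>>> {"method": "step_arm", "body": {
  "deltas": [
    [[0,0.003,0],[0,0,0],-0.45],
    [[0,0.006,0],[0,0,0],-0.45],
    [[0,0.006,0],[0,0,0],-0.45]
  ]
}}

```text
t: 7.32
ee_pos: [529.0, -152.4, 79.8]
orientation: [3.14, 0.104, -0.0]
ft_force: [0.1, 0.4, 1.4]
width: 24.1
grasp_force: 0.0
```

>>> {"method": "step_arm", "body": {
  "deltas": [
    [[0,0.002,0],[0,0,0],-0.45],
    [[0,0.004,0],[0,0,0],-0.45],
    [[0,0.004,0],[0,0,0],-0.45]
  ]
}}

```text
t: 7.57
ee_pos: [529.1, -153.4, 79.7]
orientation: [3.14, 0.104, -0.0]
ft_force: [-0.4, 0.1, -0.4]
width: 24.3
grasp_force: 0.1
```

>>> {"method": "step_arm", "body": {
  "deltas": [
    [[0,0.002,0],[0,0,0],-0.45],
    [[0,0.004,0],[0,0,0],-0.45],
    [[0,0.004,0],[0,0,0],-0.45]
  ]
}}

```text
t: 7.82
ee_pos: [529.2, -154.1, 79.7]
orientation: [-3.139, -0.104, 0.0]
ft_force: [0.6, 5.0, 1.8]
width: 24.3
grasp_force: 2.0
```

>>> {"method": "step_arm", "body": {
  "deltas": [
    [[0,0.002,0],[0,0,0],-0.45],
    [[0,0.003,0],[0,0,0],-0.45],
    [[0,0.003,0],[0,0,0],-0.45]
  ]
}}

```text
t: 8.07
ee_pos: [529.2, -154.3, 79.7]
orientation: [-3.138, -0.104, 0.001]
ft_force: [-0.0, 8.3, 1.5]
width: 24.6
grasp_force: 4.1
```

The wall stops it: the force rose to 8 N with no motion, so the knob is home in the third notch. I'll back off, go up and over to the holder.

>>> {"method": "step_arm", "body": {
  "deltas": [
    [[0,-0.008,0],[0,0,0],-0.45],
    [[0,-0.012,0],[0,0,0],-0.4],
    [[0,-0.012,0],[0,0,0],-0.4],
    [[0,-0.012,-0.1],[0,0,0],-0.4],
    [[0,-0.012,-0.24],[0,0,0],0],
    [[0,-0.15,-0.38],[0,0,0],0.5],
    [[-0.03,-0.28,-0.5],[0,0,0],1],
    [[-0.06,-0.42,-0.55],[0,0,0],1],
    [[-0.09,-0.55,-0.57],[0,0,0],1],
    [[-0.12,-0.68,-0.57],[0,0,0],1],
    [[-0.15,-0.8,-0.57],[0,0,0],1],
    [[-0.18,-0.92,-0.57],[0,0,0],1],
    [[-0.2,-1.0,-0.57],[0,0,0],1],
    [[-0.2,-1.0,-0.57],[0,0,0],1]
  ]
}}

```text
t: 9.23
ee_pos: [447.7, 145.0, 251.2]
orientation: [-3.138, -0.112, -0.001]
ft_force: [0.4, 0.1, -0.4]
width: 87.4
grasp_force: 0.0
```

>>> {"method": "step_arm", "body": {
  "deltas": [
    [[-0.03,-0.14,0],[0,0,0],1],
    [[-0.04,-0.28,0],[0,0,0],1],
    [[-0.04,-0.4,0],[0,0,0],1],
    [[-0.04,-0.4,0],[0,0,0],1],
    [[-0.04,-0.4,0],[0,0,0],1]
  ]
}}

```text
t: 9.65
ee_pos: [429.7, 260.0, 250.7]
orientation: [3.139, 0.109, 0.001]
ft_force: [-0.4, -0.0, 0.2]
width: 87.8
grasp_force: 0.0
```

```bash
python3 - <<'E'
from h import *
o=get_obs();print(o["t"],o["ee_pos"])
d=get_image("wrist");np.save("w5.npy",d,allow_pickle=True)
cv2.imwrite("pics/w5.png",cv2.resize(d["pixels"][:,:,::-1],(800,600),interpolation=cv2.INTER_CUBIC))
print(w2p(d,[443,291,56])*800/512)
E
```

```text
9.65 [429.6985415  259.96030019 250.67332354]
[[364.54096969 248.21843941]]
```

View pics/w5.png

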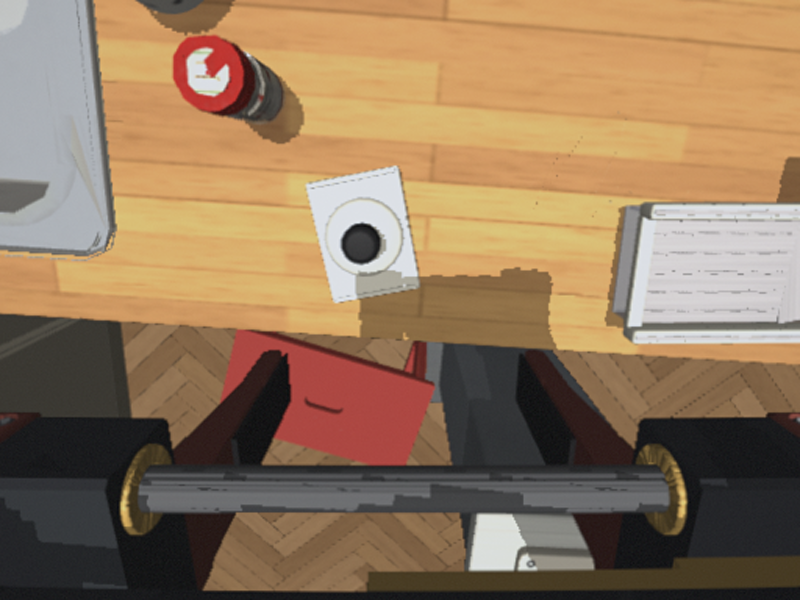

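The wrist view shows the holder plate corners at (308,184), (399,166), (419,288) and (335,301), with the knob top at (361,244). The slicer's entry end is at the right; the rail end corners are about (651,204) and (634,341).

```bash
python3 - <<'E'
from h import *
d=np.load("w5.npy",allow_pickle=True).item()
P=np.array([(-40,54,13),(40,54,13),(40,-54,13),(-40,-54,13),(0,0,56)],float)
uv=np.array([(308,184),(399,166),(419,288),(335,301),(361,244)],float)*.64
h,r=fit(d,P,uv,[443,291,.25]);print("holder",h,r.round(1).tolist())
s=np.load("s.npy");print("rails proj",(w2p(d,S2w(s,[(-140,56,68),(-140,44,68),(-140,-44,68),(-140,-56,68),(-75,0,68)]))/.64).round(0).tolist())
np.save("hh.npy",h)
for z in (100,32): print(delta((h[0],h[1],z),h[2]))
print(delta((h[0],h[1],100),s[2]))
E
```

```text
holder [4.45018083e+02 2.93768321e+02 2.44392488e-01] [[-1.1, -1.2], [0.5, -0.7], [1.2, 0.1], [-0.7, 1.2], [0.1, 0.9]]
rails proj [[653.0, 203.0], [651.0, 219.0], [634.0, 330.0], [632.0, 344.0], [725.0, 277.0]]
(array([ 0.0591, -0.1134,  0.5017]), array([ 0.0005,  0.0002, -0.1177]))
(array([ 0.0592, -0.1136,  0.7284]), array([ 0.0005,  0.0002, -0.1177]))
(array([ 0.0591, -0.1134,  0.5017]), array([ 0.0005,  0.0001, -0.0012]))
```

The rails project within 1–3 px of what I see, so the slicer pose holds. I'll go down on the holder knob.

>>> {"method": "step_arm", "body": {
  "deltas": [
    [[0.059,-0.113,0.14],[0,0,-0.118],0.3],
    [[0.059,-0.113,0.28],[0,0,-0.118],0.3],
    [[0.059,-0.113,0.42],[0,0,-0.118],0.3],
    [[0.059,-0.113,0.52],[0,0,-0.118],0.3],
    [[0.059,-0.113,0.6],[0,0,-0.118],0.3],
    [[0.059,-0.113,0.66],[0,0,-0.118],0.3],
    [[0.059,-0.113,0.7],[0,0,-0.118],0.3],
    [[0.059,-0.113,0.72],[0,0,-0.118],0.3],
    [[0.059,-0.113,0.722],[0,0,-0.118],0.3]
  ]
}}

```text
t: 10.45
ee_pos: [445.3, 292.8, 33.6]
orientation: [3.118, 0.379, -0.002]
ft_force: [-0.2, 0.3, 0.3]
width: 56.9
grasp_force: 0.0
```

>>> {"method": "step_arm", "body": {
  "deltas": [
    [[0,0,0],[0,0,0],0],
    [[0,0,0],[0,0,0],-0.2],
    [[0,0,0],[0,0,0],-1],
    [[0,0,0],[0,0,0],-1],
    [[0,0,0],[0,0,0],-1],
    [[0,0,0],[0,0,0],-1]
  ]
}}

```text
t: 10.95
ee_pos: [445.7, 294.4, 35.1]
orientation: [-3.118, -0.381, -0.002]
ft_force: [-1.1, -0.0, 6.8]
width: 30.9
grasp_force: 30.0
```

```bash
python3 - <<'E'
from h import *
s=np.load("s.npy");o=get_obs();print(o["ee_pos"],o["ft_force"],o["width"])
t=S2w(s,[(-75,0,94)])[0];print(t);h=np.load("hh.npy")
for z in (135,): print(delta((t[0],t[1],z),h[2]),delta((t[0],t[1],z),s[2]))
E
```

```text
[445.65961412 294.41335138  35.13560332] [-1.11145262 -0.03800907  6.83547566] 30.89051302633476
[442.81710868  10.31956946  94.        ]
(array([-0.2369,  0.9166, -0.3338]), array([-0.0004, -0.0011, -0.0006])) (array([-0.2369,  0.9166, -0.3338]), array([-0.0005, -0.0011,  0.1159]))
```

>>> {"method": "step_arm", "body": {
  "deltas": [
    [[0,0,-0.05],[0,0,0],-1],
    [[0,0,-0.14],[0,0,0],-1],
    [[0,0,-0.24],[0,0,0],-1],
    [[-0.02,0.06,-0.32],[0,0,0.02],-1],
    [[-0.04,0.14,-0.34],[0,0,0.04],-1],
    [[-0.06,0.23,-0.34],[0,0,0.06],-1],
    [[-0.09,0.33,-0.34],[0,0,0.08],-1],
    [[-0.11,0.43,-0.34],[0,0,0.1],-1],
    [[-0.14,0.53,-0.34],[0,0,0.116],-1],
    [[-0.16,0.63,-0.34],[0,0,0.116],-1],
    [[-0.185,0.72,-0.34],[0,0,0.116],-1],
    [[-0.21,0.81,-0.34],[0,0,0.116],-1],
    [[-0.228,0.88,-0.34],[0,0,0.116],-1],
    [[-0.237,0.917,-0.34],[0,0,0.116],-1],
    [[-0.237,0.917,-0.34],[0,0,0.116],-1],
    [[-0.237,0.917,-0.34],[0,0,0.116],-1]
  ]
}}

```text
t: 12.28
ee_pos: [442.3, 9.5, 136.3]
orientation: [-3.14, -0.106, -0.0]
ft_force: [0.6, -0.0, -0.9]
width: 30.9
grasp_force: 30.0
```

```bash
python3 - <<'E'
from h import *
s=np.load("s.npy");o=get_obs();print(o["ee_pos"],o["ft_force"],o["width"])
t=S2w(s,[(-75,0,95)])[0];print(delta(t,s[2]))
d=get_image("wrist");np.save("w6.npy",d,allow_pickle=True)
cv2.imwrite("pics/w6.png",cv2.resize(d["pixels"][:,:,::-1],(800,600),interpolation=cv2.INTER_CUBIC))
z=o["ee_pos"][2]-35.1+13; a=s[2]
print("expected plate corners",(w2p(d,S2w((*o["ee_pos"][:2],a),[(-40,54,z),(40,54,z),(40,-54,z),(-40,-54,z)]))/.64).round(0).tolist())
print("rails",(w2p(d,S2w(s,[(-140,56,68),(-140,44,68),(140,56,68),(140,44,68)]))/.64).round(0).tolist())
E
```

```text
[442.26740144   9.52875932 136.26149843] [ 0.57420134 -0.03347423 -0.91449456] 30.9117460877878
(array([ 0.002 , -0.0025,  0.1375]), array([-0.0001, -0.0001, -0.0013]))
expected plate corners [[303.0, 231.0], [503.0, 230.0], [488.0, 462.0], [318.0, 462.0]]
rails [[270.0, 212.0], [272.0, 236.0], [830.0, 213.0], [824.0, 237.0]]
```

View pics/w6.png

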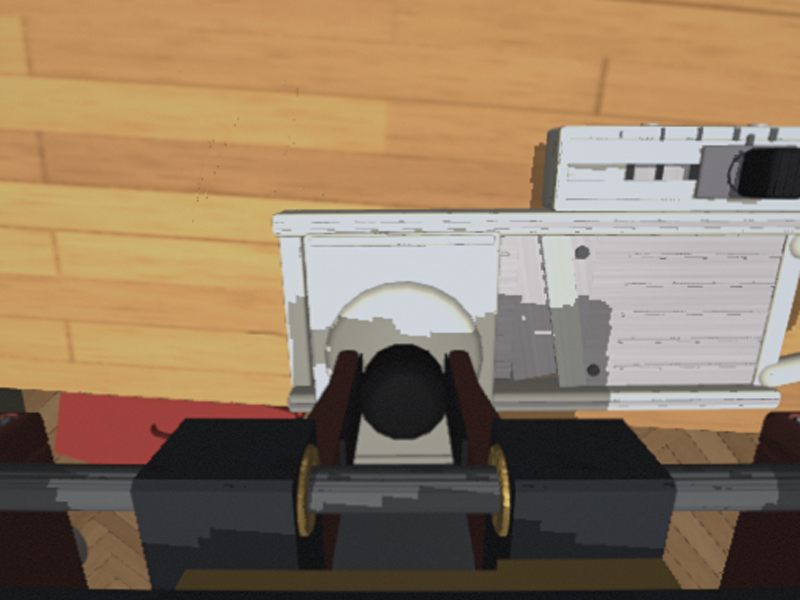

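The held plate's far edge runs parallel to the rails (edge v≈236, corners u≈303 and 498). Its centre is within about 1 mm of the prediction. I'll lower it gradually and watch the force.

>>> {"method": "step_arm", "body": {
  "deltas": [
    [[0.002,-0.002,0.05],[0,0,-0.001],-1],
    [[0.002,-0.002,0.09],[0,0,-0.001],-1],
    [[0.002,-0.002,0.1],[0,0,-0.001],-1],
    [[0.002,-0.002,0.108],[0,0,-0.001],-1],
    [[0.002,-0.002,0.108],[0,0,-0.001],-1]
  ]
}}

```text
t: 12.75
ee_pos: [442.8, 11.1, 103.6]
orientation: [-3.139, -0.113, 0.001]
ft_force: [0.6, 0.6, -0.8]
width: 30.8
grasp_force: 30.0
```

>>> {"method": "step_arm", "body": {
  "deltas": [
    [[0,0,0.005],[0,0,0],-1],
    [[0,0,0.01],[0,0,0],-1],
    [[0,0,0.01],[0,0,0],-1]
  ]
}}

```text
t: 13.0
ee_pos: [443.1, 10.5, 100.9]
orientation: [3.14, 0.111, 0.001]
ft_force: [-0.2, -0.3, -1.7]
width: 31.1
grasp_force: 30.0
```

>>> {"method": "step_arm", "body": {
  "deltas": [
    [[0,0,0.005],[0,0,0],-1],
    [[0,0,0.01],[0,0,0],-1],
    [[0,0,0.01],[0,0,0],-1]
  ]
}}

```text
t: 13.25
ee_pos: [442.8, 10.4, 97.6]
orientation: [-3.14, -0.111, 0.0]
ft_force: [0.4, 0.1, -0.9]
width: 30.7
grasp_force: 30.0
```

>>> {"method": "step_arm", "body": {
  "deltas": [
    [[0,0,0.004],[0,0,0],-1],
    [[0,0,0.006],[0,0,0],-1],
    [[0,0,0.006],[0,0,0],-1]
  ]
}}

```text
t: 13.5
ee_pos: [442.8, 10.4, 95.8]
orientation: [-3.14, -0.111, 0.0]
ft_force: [-0.1, 1.1, -0.8]
width: 31.0
grasp_force: 30.0
```

>>> {"method": "step_arm", "body": {
  "deltas": [
    [[0,0,0.003],[0,0,0],-1],
    [[0,0,0.003],[0,0,0],-1]
  ]
}}

```text
t: 13.67
ee_pos: [442.9, 10.4, 95.2]
orientation: [3.14, 0.111, -0.0]
ft_force: [-1.1, 0.2, 0.9]
width: 30.7
grasp_force: 30.0
```

>>> {"method": "step_arm", "body": {
  "deltas": [
    [[0,0,0.002],[0,0,0],-1],
    [[0,0,0.002],[0,0,0],-1],
    [[0,0,0.002],[0,0,0],-0.2],
    [[0,0,0.002],[0,0,0],0.2],
    [[0,0,0.002],[0,0,0],0.4],
    [[0,0,0.002],[0,0,0],0.4],
    [[0,0,-0.05],[0,0,0],0.4],
    [[0,0,-0.15],[0,0,0],0.4],
    [[0,0,-0.28],[0,0,0],0.4],
    [[0,0,-0.4],[0,0,0],0.4],
    [[0,0,-0.5],[0,0,0],0.4],
    [[0,0,-0.5],[0,0,0],0.4]
  ]
}}

```text
t: 14.67
ee_pos: [446.3, 10.5, 250.6]
orientation: [3.139, 0.111, 0.016]
ft_force: [0.7, 0.2, 0.1]
width: 61.6
grasp_force: 0.0
```

```bash
python3 - <<'E'
from h import *
s=np.load("s.npy");o=get_obs();print(o["t"],o["ee_pos"],o["ft_force"])
d=get_image("wrist");K,D,T=cam(d);I=d["pixels"].copy()
# virtual straight-down view: warp plane z=73 (seated plate top) to slicer axes, 2 px/mm; x -160..10, y 80..-80
def rect(z,x0,x1,y0,y1,k=2):
    xs,ys=np.meshgrid(np.arange(x0,x1,1/k),np.arange(y1,y0,-1/k))
    p=w2p(d,S2w(s,np.c_[xs.ravel(),ys.ravel(),np.full(xs.size,z)])).reshape(*xs.shape,2).astype(np.float32)
    return cv2.remap(I,p[...,0],p[...,1],cv2.INTER_LINEAR)
g=cv2.cvtColor(rect(73,-150,0,-80,80),cv2.COLOR_RGB2GRAY).astype(int)
print("along y (x=-100, y 70..35)",g[20:90:2,100].tolist())
print("along y (x=-50)",g[20:90:2,200].tolist())
print("along x, y=40, x -130..-20",g[80,40:260:2].tolist())
hsv=cv2.cvtColor(rect(116,-130,-20,-50,50),cv2.COLOR_RGB2HSV)
m=(hsv[...,2]<70);ys,xs=np.nonzero(m);n,l,st,c=cv2.connectedComponentsWithStats(m.astype(np.uint8))
for i in range(1,n):
    if st[i,4]>300: print("blob",-130+c[i,0]/2,50-c[i,1]/2,st[i,2:]/2)
E
```

```text
14.6667 [446.33631787  10.47747278 250.61008476] [0.71579966 0.24703067 0.07298629]
along y (x=-100, y 70..35) [159, 159, 156, 155, 155, 156, 158, 160, 161, 156, 155, 172, 179, 139, 167, 207, 205, 186, 193, 221, 222, 218, 197, 211, 222, 222, 221, 221, 221, 221, 222, 221, 221, 221, 221]
along y (x=-50) [159, 158, 155, 153, 152, 154, 159, 163, 164, 164, 165, 161, 137, 123, 181, 215, 221, 219, 220, 221, 217, 191, 216, 221, 221, 221, 221, 221, 221, 221, 221, 221, 221, 221, 221]
along x, y=40, x -130..-20 [221, 222, 221, 199, 176, 182, 213, 221, 221, 221, 221, 221, 221, 217, 209, 213, 220, 221, 221, 221, 221, 221, 220, 221, 220, 221, 221, 221, 221, 221, 222, 221, 222, 221, 221, 221, 221, 222, 221, 221, 221, 221, 221, 221, 221, 221, 221, 221, 221, 221, 221, 221, 221, 222, 221, 221, 221, 221, 221, 221, 221, 221, 220, 221, 221, 221, 221, 221, 221, 221, 221, 221, 221, 221, 221, 221, 221, 221, 221, 221, 221, 221, 221, 221, 221, 221, 221, 221, 221, 221, 221, 221, 220, 209, 213, 218, 220, 220, 220, 220, 220, 219, 220, 219, 219, 219, 219, 219, 218, 218]
blob -75.02084712111184 2.2260092653871624 [  30.   32. 1511.]
blob -86.79750271444082 -47.991313789359396 [ 79.5   5.  460.5]
```

```bash
python3 - <<'E'
from h import *
s=np.load("s.npy")
for n in("wrist","top"):
    d=get_image(n)
    for z in (98,107):
        k=3;xs,ys=np.meshgrid(np.arange(65,120,1/k),np.arange(97,55,-1/k))
        p=w2p(d,S2w(s,np.c_[xs.ravel(),ys.ravel(),np.full(xs.size,z)])).reshape(*xs.shape,2).astype(np.float32)
        g=cv2.cvtColor(cv2.remap(d["pixels"],p[...,0],p[...,1],cv2.INTER_LINEAR),cv2.COLOR_RGB2GRAY)
        N,l,st,c=cv2.connectedComponentsWithStats((g<60).astype(np.uint8))
        i=1+np.argmax(st[1:,4]) if N>1 else 0
        print(n,z,65+c[i,0]/k,97-c[i,1]/k,st[i,2:4]/k)
E
```

```text
wrist 98 85.74327446158432 75.79476861167002 [26.         20.66666667]
wrist 107 81.11435580880025 75.89173789173789 [25. 20.]
top 98 88.9930515344528 71.73644084153638 [20.66666667 24.        ]
top 107 87.72788517867603 70.68697520015623 [20.33333333 24.        ]
```

```bash
python3 -c "
from workcell import *
print(close_job())"
```

```text
the job is handed in; nothing more can be done
None
```

I handed the job in at about 15 s: the thickness knob is home in the third working notch (about x 90 mm), and the food holder is seated squarely on the rails at the runway entry. Both are released, and I didn't touch the tin, lemon or jar. While carrying the knob I over-lifted it into its upper stop, peaking at about 28 N, within the limits.

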